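# Hang the bearing puller on the sloped dock and press it home

## Robot

A 6-joint arm with a two-finger parallel gripper is mounted at the origin on the work surface. World frame = base frame: x ahead of the robot, y to its left, z up, the work surface at z = 0. Lengths are in m, angles in rad, forces in N, time in s.
With the tool pointing down it reaches from about 0.35 to 0.775 m from the base axis. Payload 7.3 kg.
Tool frame: the origin (TCP) lies at the very end of the fingers, on their centre line; the grasp point (between the pads) lies 19 mm behind it; z points along the fingers, y is the line along which they close (so a half turn about z gives the same grasp; the last joint's range is limited). The gripper opens to 92 mm and grips with 3 to 60 N. Pads are 19 mm wide; open, the fingers measure 130 mm over their backs; the gripper's body (75 mm by 190 mm) begins 47 mm behind the grasp point.
Start: joints at [-1.373, 0.342, 1.524, -0, 1.275, -0.146], TCP at [0.177, -0.494, 0.227] pointing down, gripper open.
Joint ranges: [-2.53, 2.53], [-0.77, 2.02], [0.04, 2.7], [-1, 4.14], [0.28, 2.66], [-3.11, 3.11]. Speed limits (rad/s): [2.57, 2.57, 3.14, 3.14, 3.14, 3.14].

## Interface

Orientations are given as [roll, pitch, yaw] about the fixed x, y, z axes, in that order (R = Rz(yaw) Ry(pitch) Rx(roll)).
In Python, from cell import telemetry, eyes, job gives the robot as it stands.
- The arm moves only by the tool apply_moves, never from a script. Its arguments are lists of equal length, an entry for each row: "delta_pos": the shift along the world's x, y, z each as a share of 0.4 m, from -1 to 1, a list of three; "dr": the turn, a rotation vector about the world's x, y, z each as a share of 0.5 rad, from -1 to 1, a list of three; "jaw": the opening, from 0 (shut) to 1 (fully open). A call has 1 to 8 rows; each row is the pose to reach, as a shift and turn from the pose commanded when the call began; what a row does not reach only later rows make up. A row lasts 1/12 s, in which the tool goes at most 41.7 mm and 7.16 degrees, less where a joint would pass 70% of its speed; a pose out of reach is approached as far as the arm can. A call with a number of a shift or a turn outside -1 to 1 is refused whole. A call with a gripper value outside its range is refused whole. The fingers move at their own pace and stop on an object; "force" is the grip in N (left out, the last holds). Time passes only in rows, so rows that repeat a pose let the fingers close. It gives the time, the measured TCP pose, the force, the opening and the grip force at its end, in the units of the state.
- telemetry.observe(): the state, without advancing time (a new reading comes with each control period).
- eyes.read_camera(name): name is "scene" or "top"; returns the picture (400x640x3 uint8, red, green, blue); there is no depth.
- eyes.camera_model(name): a dict with "vertical_fov" (degrees; the focal length in pixels is half the picture's height over the tangent of half this angle, whatever the lens; pixels are square), "cx", "cy" (the principal point, pixels), "k1" (the pictures are not rectified: a ray, as slopes to the right and down, at radius r is drawn at 1 + k1 r^2 times it, then the intrinsics apply), "rvec" (rotation vector, rad) and "tvec" (3), from world to camera coordinates, as OpenCV has them. Camera axes: x right, y down, z forward; pixel columns grow to the right and rows downward; lengths in m; the calibration is good to about 2 mm. A picture is of the moment at which its call begins. camera_model takes no time and is no camera call.
- job.hand_in(): hands the job in; it is judged then, once.
The state is a dict: "time": time; "qpos": joint angles; "qvel": joint speeds; "joint_efforts": joint torques, N m; "tool_pos": TCP position; "tool_rot": TCP orientation; "contact_force": force on the tool from outside, world axes, zero at the start; "torque": the same for the moment, N m; "opening": finger opening in m; "grip_force": force on a finger pad.
Only numpy, scipy, OpenCV 4.12 (cv2) and the standard library are available. Lean on these libraries where they do the work, as an engineer would, in place of code of your own. Each camera call takes 0.05 s, during which the arm holds its last target. There are 200 camera calls.

## Task

Hang the black bearing puller by its eye on the steel peg of the sloped blue tool dock, its handle pointing down the slope, then press it down along the peg, firmly but gently, until the orange seat pad under the eye is fully home. Let go and leave it hanging there; do not disturb the yo-yo, the hex driver or the bearing tray.

Things in the scene. Friction and masses are not known exactly. Their poses are not given: they have to be found in the camera images.
- puller: Black plastic bearing puller, about 80 g, lying flat. Origin: underside, below mid-handle (grip here across y, near the centre of mass); x towards the eye, z up. Bar 20 mm wide, 16 thick, x -46 to +38 mm. Eye ring centred at x = +55: outside 38, hole 16, 10 mm thick. Tail disc of radius 12 at x = -46, 16 thick, with a 9 mm steel stud up to z = 26 mm.
- puller_eye (a point): Centre of the puller's eye hole at the underside (x = +55 mm, z = 0 in the puller's frame); axes as the puller's.
- dock: Blue and dark steel tool dock, fixed. Origin: underside centre of its 160 x 140 mm base (x, y). Its sloped board, 140 mm wide, 175 mm along the slope, 35 degrees from level, rises along the dock's +x from x = -75, z = 30 mm to x = +68, z = 130 mm; its low edge lies away from the robot (yaw near pi). It carries the peg and the seat pad.
- peg: Steel peg, 12 mm diameter, square to the sloped board, so leaning 35 degrees from vertical towards the dock's -x (away from the robot). Origin: on its axis at the board's surface. z runs out along the peg, tip at z = 46 mm (last 4 mm taper to 6 mm diameter); x runs up the slope, y across.
- seat_pad (a joint): Travel (m) of the orange seat pad round the peg's foot: near 0 proud, 0.006 fully home (hard stop). About 4 N friction; stays where pushed. In the peg's frame: x -78 to +22, y -22 to +22 mm. It rides on a black carrier set at an unreported depth: top at z = 8 to 18 mm when proud, 2 to 12 mm when home, so home must be felt.
- yoyo: Silver metal yo-yo lying on its face, 56 mm diameter, 44 mm high, loose bystander. Origin: centre of its underside.
- hex_driver: Wooden-handled hex driver, 140 mm long, lying along its x, handle to -x, loose bystander. Origin: under its middle.
- bearing_tray: Blue tray of white bearings, 100 x 80 x 22 mm (x, y, z), loose bystander. Origin: centre of its underside.

How it is judged:
On the way, in this order (a step that is already met when the one before it is completed fails the run):
1. the puller's eye is threaded at least 14 mm down over the peg, before the seat pad has been pushed in (pad still less than 3.5 mm down) (x of puller_eye in the frame of peg between -0.005 and 0.005 m and y of puller_eye in the frame of peg between -0.005 and 0.005 m and z of puller_eye in the frame of peg between 0 and 0.032 m and value of joint seat_pad below 0.0035 m), for 0.1 s.
2. the puller, pressed down on the dock with more than 10 N (and never more than 25 N), holds the seat pad fully home (at least 5 of its 6 mm) for 0.3 s (value of joint seat_pad above 0.005 m and contact force between puller and dock above 10 N), for 0.3 s.
At the end, for the whole second after the job is handed in: Puller released and at rest, peg through its eye: eye within 5 mm of the peg's axis, its underside within 15 mm of the board, parallel to the slope within 8 degrees, mid-handle at least 40 mm down the slope from the peg; orange seat pad pushed in at least 5 of its 6 mm (x of puller_eye in the frame of peg between -0.005 and 0.005 m and y of puller_eye in the frame of peg between -0.005 and 0.005 m and z of puller_eye in the frame of peg between -0.003 and 0.015 m and x of puller in the frame of peg below -0.04 m and angle between the z axis of puller and the z axis of peg, either way round below 0.14 rad and value of joint seat_pad above 0.005 m and linear speed of puller below 0.02 m/s); the robot touches nothing.
It fails at once if the puller is pressed against the dock with more than 25 N (contact force between puller and dock above 25 N).
It fails at once if the yo-yo is moved more than 15 mm (distance of yoyo from where it was at the start of the episode above 0.015 m).
It fails at once if the hex driver is moved more than 15 mm (distance of hex_driver from where it was at the start of the episode above 0.015 m).
It fails at once if the bearing tray is moved more than 15 mm (distance of bearing_tray from where it was at the start of the episode above 0.015 m).
It also fails if it takes over 61 s, if anything falls off the work surface, if the arm or the gripper's body presses on something with over 40 N, if the wrist force passes 120 N, or if a joint passes its speed limit or range.

## Working session

There is one attempt and no reset: what is moved stays moved. The work goes in short steps, Python scripts to look and compute and a tool call to move; the robot and the scene stay as the last step left them, time stands still between calls to the robot, and variables do not carry over. Pictures are saved under pics/ and viewed, at most 10 in all, crops included, and the job is handed in when it is done.

Besides the shell and the picture viewer there is one more tool, called after "Emit:" as name(argument=value, ...) on one line, values as JSON. apply_moves: Moves the arm, as the interface text tells. Its arguments: {"type":"object","properties":{"delta_pos":{"type":"array"},"dr":{"type":"array"},"jaw":{"type":"array"},"force":{"type":"number"}},"required":["delta_pos","dr","jaw"]}

```bash
mkdir -p pics; ls
cat > h.py <<'E'
import numpy as np,cv2
from cell import telemetry,eyes,job
def cam(n):
    m=eyes.camera_model(n);f=200/np.tan(np.radians(m["vertical_fov"])/2)
    R,_=cv2.Rodrigues(np.array(m["rvec"],float));t=np.array(m["tvec"],float)
    K=np.array([[f,0,m["cx"]],[0,f,m["cy"]],[0,0,1]]);D=np.array([m["k1"],0,0,0,0.])
    return K,D,R,t
def ray(n,px):
    K,D,R,t=cam(n);u=cv2.undistortPointsIter(np.array(px,float).reshape(-1,1,2),K,D,None,None,(3,100,1e-10)).reshape(-1,2)
    d=np.c_[u,np.ones(len(u))]@R
    return -R.T@t,d/np.linalg.norm(d,axis=1)[:,None]
def onz(n,px,z):
    c,d=ray(n,px);z=np.broadcast_to(z,len(d));return c+d*((z-c[2])/d[:,2])[:,None]
def proj(n,P):
    K,D,R,t=cam(n);return cv2.projectPoints(np.array(P,float).reshape(-1,1,3),R,t,K,D)[0].reshape(-1,2)
def tri(a,b):
    (c1,d1),(c2,d2)=ray("top",[a]),ray("scene",[b]);A=np.c_[d1[0],-d2[0]]
    s=np.linalg.lstsq(A,c2-c1,rcond=None)[0];p,q=c1+s[0]*d1[0],c2+s[1]*d2[0];return (p+q)/2,np.linalg.norm(p-q)
E
python3 - <<'E'
from h import *
for n in("top","scene"):
    im=eyes.read_camera(n);np.save(f"pics/{n}0.npy",im);cv2.imwrite(f"pics/{n}0.png",im[:,:,::-1])
    print(n,-cam(n)[2].T@cam(n)[3],cam(n)[0][0,0],cam(n)[1][0])
print(telemetry.observe())
E
```

```text
pics
top [0.48100205 0.00534397 1.26982165] 468.8744040586588 -0.12129831010948161
scene [ 1.31850406 -0.54934807  0.82984757] 472.4294176987323 -0.08095646523013321
{'time': 0.1, 'qpos': array([-1.37299757e+00,  3.42678912e-01,  1.52491773e+00,  1.20067076e-05,
        1.27536206e+00, -1.46009544e-01]), 'qvel': array([-0.00031792,  0.00159411, -0.0023762 ,  0.00229058,  0.00061025,
        0.00032314]), 'joint_efforts': array([ 1.67456783e-03, -4.32005739e+01, -2.44694030e+01,  7.18666962e-02,
        5.26275916e-02, -5.12166002e-05]), 'tool_pos': array([ 0.17691472, -0.49392279,  0.22610233]), 'tool_rot': array([-3.14024282e+00, -2.10106823e-04,  3.43804653e-01]), 'contact_force': array([-0.74534434,  0.2422445 , -0.25498977]), 'torque': array([ 0.00958839,  0.00662393, -0.05637859]), 'grip_force': 0.0, 'opening': 0.09185656138789139}
```

View pics/top0.png

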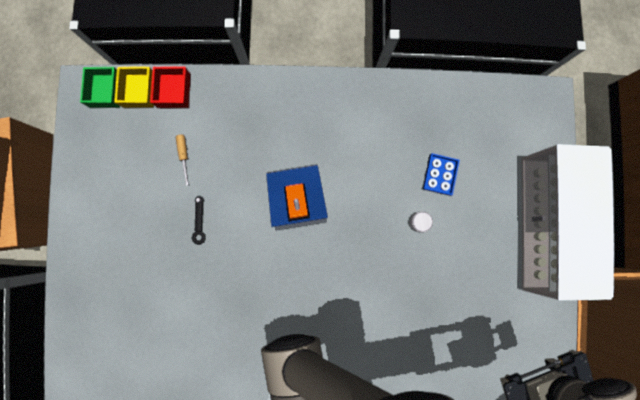

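View pics/scene0.png

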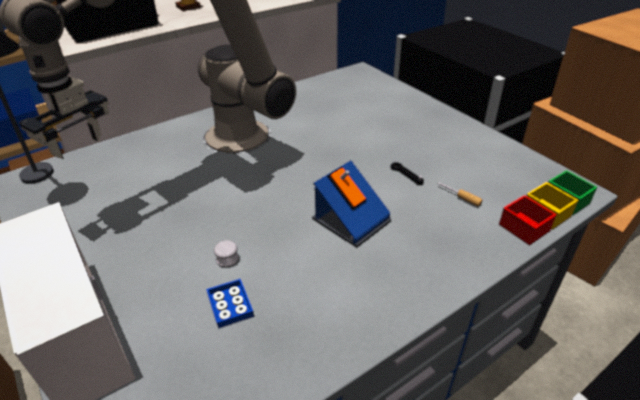

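The top view shows the puller at (198,220) with its eye towards the robot (198,238), the dock at (297,197) and its peg near (296,203). The hex driver is at (184,160), the yo-yo at (420,222) and the tray at (441,174). The scene view shows the peg near (343,175).

```bash
cat > m.py <<'E'
from h import *
T=np.load("pics/top0.npy");S=np.load("pics/scene0.npy")
def big(im,x,y,w,h,s): return cv2.resize(im[y:y+h,x:x+w],(w*s,h*s),interpolation=cv2.INTER_CUBIC)[:,:,::-1]
a=big(T,262,160,70,72,8)[:288*2];b=big(S,310,155,30*3,96,6)
cv2.imwrite("pics/c1.png",np.hstack([np.pad(big(T,264,162,66,70,6),((0,0),(0,0),(0,0))),big(S,310,158,66,70,6)]))
cv2.imwrite("pics/c2.png",np.hstack([big(T,180,190,40,60,8),big(S,385,155,45,60,8)]))
for n,im,(x,y,w,h) in(("top",T,(180,190,40,60)),("scene",S,(380,152,50,40))):
    g=im[y:y+h,x:x+w].astype(float).max(2);wt=np.clip((110-g)/80,0,1);wt[wt<.3]=0
    m=(wt>0.3).astype(np.uint8);k,l,st,ct=cv2.connectedComponentsWithStats(m)
    i=1+st[1:,4].argmax();yy,xx=np.nonzero(l==i);P=np.c_[xx+x,yy+y].astype(float);W=wt[yy,xx]
    mu=(P*W[:,None]).sum(0)/W.sum();print(n,len(P),mu,P.min(0),P.max(0),np.linalg.svd(P-mu,full_matrices=False)[2][0])
    vx,vy,x0,y0=cv2.fitLine(P.astype(np.float32),cv2.DIST_HUBER,0,.01,.01).ravel();d=(P-[x0,y0])@[vx,vy]
    e=np.array([[x0,y0]])+np.outer([d.min()-.5,d.max()+.5],[vx,vy]);print("ends",e,onz(n,e,[.005]),onz(n,e,.012))
for n,im,(x,y,w,h) in(("top",T,(262,160,70,72)),("scene",S,(310,155,80,95))):
    c=im[y:y+h,x:x+w].astype(int);o=((c[...,0]>150)&(c[...,2]<90)).astype(np.uint8)
    P=cv2.findNonZero(cv2.morphologyEx(o,cv2.MORPH_CLOSE,np.ones((9,9))));r=cv2.minAreaRect(P);print(n,"pad",cv2.boxPoints(r)+[x,y],r[1])
    bl=((c[...,2]-c[...,0]>40)).astype(np.uint8);P=cv2.findNonZero(cv2.morphologyEx(bl,cv2.MORPH_OPEN,np.ones((3,3))));hh=cv2.approxPolyDP(cv2.convexHull(P),2,True)[:,0]+[x,y];print(n,"blue",hh.tolist())
E
python3 m.py
```

```text
top 360 [198.50401651 221.99461473] [192. 196.] [204. 244.] [-0.0337921   0.99942888]
ends [[197.27412765 244.51442781]
 [199.73894365 195.53655511]] [[0.44209625 0.30981918 0.005     ]
 [0.57508694 0.3080161  0.005     ]] [[0.44231157 0.30813409 0.012     ]
 [0.57456624 0.306341   0.012     ]]
scene 263 [406.65158077 172.90239281] [391. 162.] [423. 184.] [0.84501176 0.53474772]
ends [[391.01769203 163.03429801]
 [423.07062355 183.23920534]] [[0.44151487 0.3081464  0.005     ]
 [0.57544035 0.31487862 0.005     ]] [[0.44895736 0.30086935 0.012     ]
 [0.5817463  0.30754443 0.012     ]]
top pad [[284.32432365 185.94594955]
 [301.8378334  183.02702713]
 [307.13513184 214.81081009]
 [289.62162399 217.72973251]] (32.22220230102539, 17.755088806152344)
top blue [[327, 217], [271, 226], [266, 174], [317, 165]]
scene pad [[330.31709671 174.72807693]
 [341.8441124  166.18954945]
 [365.38707352 197.97254562]
 [353.86005783 206.51107407]] (39.55287170410156, 14.344985961914062)
scene blue [[389, 214], [361, 237], [354, 239], [315, 187], [315, 181], [351, 161]]
```

View pics/c1.png

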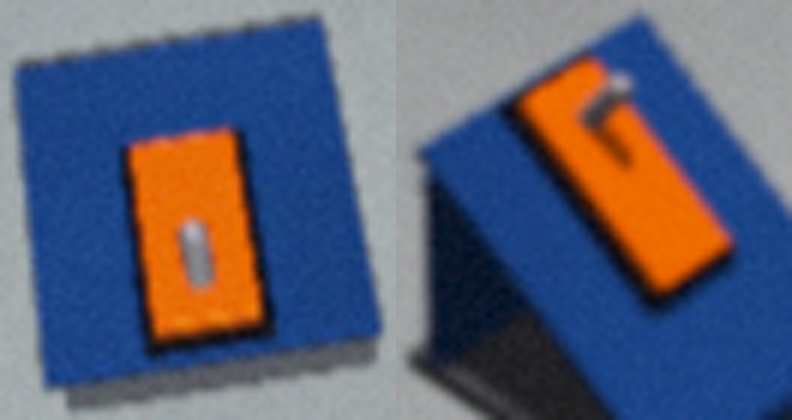

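View pics/c2.png

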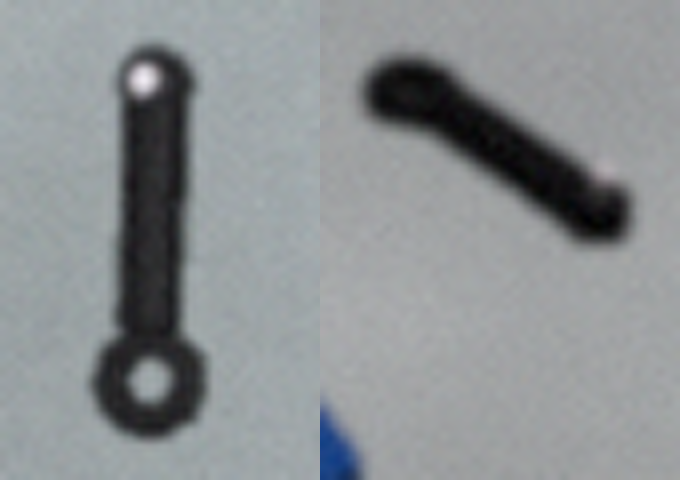

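The left crop shows the peg tip at about (295.3,198.4) in the top image, with its foot at (297.4,209.1). The right crop shows the tip at about (346.9,171.3) in the scene image. In the second crop the eye hole is at top pixel (198.4,236.9) and the stud at (197.6,199.3).

```bash
cat > m2.py <<'E'
from h import *
np.set_printoptions(precision=4,suppress=True)
f=lambda p,o,s:np.array(p,float)/s+o-.5+.5/s
top=f([[18,65],[320,17],[380,333],[46,387]],[264,162],6)
C=onz("top",top,[.03,.03,.13,.13]);print(C,"w",np.linalg.norm(C[0]-C[1]),np.linalg.norm(C[2]-C[3]),"len",np.linalg.norm(C[0]-C[3]),np.linalg.norm(C[1]-C[2]))
sc=f([[640-396,14],[424-396,152]],[310,158],6);H=onz("scene",sc,.13);print("high scene",H)
up=(C[2]+C[3]-C[0]-C[1]);ac=(C[0]-C[1])/2+(C[3]-C[2])/2
print("yaw from slope",np.arctan2(up[1],up[0]),"across",np.arctan2(ac[1],ac[0]))
tt=f([[190,221]],[264,162],6)[0];ts=f([[620-396,82]],[310,158],6)[0];print("tip",tri(tt,ts))
bt=f([[203,285]],[264,162],6)[0];bs=f([[590-396,122]],[310,158],6)[0];print("foot",tri(bt,bs))
e=f([[151,379],[144,78]],[180,190],8);print("eye,stud",onz("top",e,[.005,.026]))
# pad edges
for n,p in (("top",f([[126,146],[237,130],[267,326],[152,341]],[264,162],6)),):
  for z in(.09,.1):print(onz(n,p,z).tolist())
E
python3 m2.py
```

```text
[[ 0.6391  0.1249  0.03  ]
 [ 0.6636 -0.0087  0.03  ]
 [ 0.5203 -0.0347  0.13  ]
 [ 0.4954  0.1001  0.13  ]] w 0.1358625951666104 0.13703558105965163 len 0.1768308690576846 0.17662879099131942
high scene [[ 0.5001  0.1002  0.13  ]
 [ 0.5289 -0.0345  0.13  ]]
yaw from slope -2.9661319410361293 across 1.753142239503703
tip (array([0.5621, 0.0422, 0.1527]), np.float64(0.0011406126539145634))
foot (array([0.5401, 0.0398, 0.1201]), np.float64(0.004991775390887018))
eye,stud [[0.4626 0.3073 0.005 ]
 [0.5633 0.3085 0.026 ]]
[[0.5980417520071187, 0.07254219740739251, 0.09000000000000008], [0.6058807089362915, 0.025934146379970303, 0.09000000000000008], [0.5235677131210157, 0.011377182795971517, 0.09000000000000008], [0.5161712831268599, 0.05944400528640723, 0.09000000000000008]]
[[0.5970497401820083, 0.07197263479377447, 0.10000000000000009], [0.6048222552303937, 0.02575962695871497, 0.10000000000000009], [0.5232069326265696, 0.011326046121657201, 0.10000000000000009], [0.5158731937180216, 0.05898546108088805, 0.10000000000000009]]
```

Emit:
apply_moves(delta_pos=[[0.625,0.55,0.08],[0.625,0.55,0.08],[0.625,0.55,0.08],[0.625,0.55,0.08],[0.625,0.55,0.08],[0.625,0.55,0.08],[0.625,0.55,0.08],[0.625,0.55,0.08]], dr=[[0,0,-0.688],[0,0,-0.688],[0,0,-0.688],[0,0,-0.688],[0,0,-0.688],[0,0,-0.688],[0,0,-0.688],[0,0,-0.688]], jaw=[1,1,1,1,1,1,1,1])

```text
time: 0.77
tool_pos: [0.4209, -0.2788, 0.2578]
tool_rot: [-3.141, 0.0, -0.0]
contact_force: [0.3, -0.8, -0.1]
opening: 0.092
grip_force: 0.0
```

Emit:
apply_moves(delta_pos=[[0.12,0.8,0],[0.12,0.8,0],[0.12,0.8,0],[0.12,0.8,0],[0.12,0.8,0],[0.12,0.8,0],[0.12,0.8,0],[0.12,0.8,0]], dr=[[0,0,0],[0,0,0],[0,0,0],[0,0,0],[0,0,0],[0,0,0],[0,0,0],[0,0,0]], jaw=[1,1,1,1,1,1,1,1])

```text
time: 1.43
tool_pos: [0.4675, 0.0424, 0.2577]
tool_rot: [-3.141, 0.0, 0.001]
contact_force: [-0.2, -0.0, -0.4]
opening: 0.0919
grip_force: 0.0
```

Emit:
apply_moves(delta_pos=[[0.1,0.65,-0.1],[0.1,0.65,-0.1],[0.1,0.65,-0.1],[0.1,0.65,-0.1],[0.1,0.65,-0.1],[0.1,0.65,-0.1],[0.1,0.65,-0.1],[0.1,0.65,-0.1]], dr=[[0,0,0],[0,0,0],[0,0,0],[0,0,0],[0,0,0],[0,0,0],[0,0,0],[0,0,0]], jaw=[1,1,1,1,1,1,1,1])

```text
time: 2.1
tool_pos: [0.507, 0.3029, 0.2159]
tool_rot: [3.141, 0.002, 0.004]
contact_force: [-0.8, -1.4, -0.8]
opening: 0.0919
grip_force: 0.0
```

Emit:
apply_moves(delta_pos=[[0.02,0.008,-0.35],[0.02,0.008,-0.35],[0.02,0.008,-0.35],[0.02,0.008,-0.35],[0.02,0.008,-0.35],[0.02,0.008,-0.35],[0.02,0.008,-0.35]], dr=[[0,0,0],[0,0,0],[0,0,0],[0,0,0],[0,0,0],[0,0,0],[0,0,0]], jaw=[1,1,1,1,1,1,1])

```text
time: 2.68
tool_pos: [0.517, 0.3025, 0.0797]
tool_rot: [-3.141, -0.003, -0.001]
contact_force: [0.4, 0.2, -0.5]
opening: 0.0918
grip_force: 0.0
```

Emit:
apply_moves(delta_pos=[[0,0.014,-0.1],[0,0.014,-0.15],[0,0.014,-0.18],[0,0.014,-0.18],[0,0.014,-0.18]], dr=[[0,0,0],[0,0,0],[0,0,0],[0,0,0],[0,0,0]], jaw=[0.6,0.5,0.5,0.5,0.5])

```text
time: 3.1
tool_pos: [0.5167, 0.3084, 0.0072]
tool_rot: [-3.141, -0.002, -0.0]
contact_force: [0.7, -0.2, 0.6]
opening: 0.0634
grip_force: 0.0
```

Emit:
apply_moves(delta_pos=[[0,0,-0.0075],[0,0,-0.0075],[0,0,-0.0075],[0,0,-0.0075],[0,0,-0.0075],[0,0,-0.0075],[0,0,-0.0075],[0,0,-0.0075]], dr=[[0,0,0],[0,0,0],[0,0,0],[0,0,0],[0,0,0],[0,0,0],[0,0,0],[0,0,0]], jaw=[0.5,0.5,0.1,0.1,0.1,0.1,0.1,0.1], force=50)

```text
time: 3.77
tool_pos: [0.516, 0.3083, 0.0031]
tool_rot: [-3.141, -0.0, -0.0]
contact_force: [0.1, 0.3, 1.4]
opening: 0.0195
grip_force: 50.0
```

```bash
python3 -c "
from scipy.spatial.transform import Rotation as R
print((R.from_euler('z',.178)*R.from_euler('y',.6109)).as_rotvec())"
```

```text
[-0.05436829  0.60926586  0.17242373]
```

Emit:
apply_moves(delta_pos=[[0,0,0.1],[0,0,0.2],[0,0,0.3],[0,0,0.4],[0,0,0.5],[0,0,0.55],[0,0,0.55]], dr=[[0,0,0],[0,0,0],[0,0,0],[0,0,0],[0,0,0],[0,0,0],[0,0,0]], jaw=[0.1,0.1,0.1,0.1,0.1,0.1,0.1])

```text
time: 4.35
tool_pos: [0.518, 0.3092, 0.2289]
tool_rot: [-3.138, -0.01, -0.0]
contact_force: [0.6, 1.0, -0.5]
opening: 0.0196
grip_force: 50.0
```

Emit:
apply_moves(delta_pos=[[0.05,-0.03,0],[0.1,-0.1,0],[0.15,-0.18,0],[0.2,-0.25,0],[0.2,-0.25,0],[0.2,-0.25,0]], dr=[[-0.009,0.1,0.029],[-0.018,0.2,0.058],[-0.027,0.3,0.086],[-0.041,0.45,0.13],[-0.054,0.609,0.172],[-0.054,0.609,0.172]], jaw=[0.1,0.1,0.1,0.1,0.1,0.1])

```text
time: 4.85
tool_pos: [0.5971, 0.2056, 0.2178]
tool_rot: [3.126, 0.315, 0.08]
contact_force: [0.5, 1.2, -3.0]
opening: 0.0193
grip_force: 50.0
```

Emit:
apply_moves(delta_pos=[[0,-0.03,0],[0.02,-0.1,0],[0.05,-0.18,0],[0.06,-0.25,0],[0.06,-0.25,0],[0.06,-0.25,0]], dr=[[-0.009,0.1,0.029],[-0.018,0.2,0.058],[-0.027,0.3,0.086],[-0.041,0.45,0.13],[-0.054,0.609,0.172],[-0.054,0.609,0.172]], jaw=[0.1,0.1,0.1,0.1,0.1,0.1])

```text
time: 5.35
tool_pos: [0.6199, 0.1076, 0.2167]
tool_rot: [-3.141, 0.62, 0.177]
contact_force: [-0.8, -0.2, -3.2]
opening: 0.0198
grip_force: 50.0
```

Emit:
apply_moves(delta_pos=[[0.02,-0.07,0],[0.02,-0.133,-0.02],[0.02,-0.133,-0.07],[0.02,-0.133,-0.12],[0.02,-0.133,-0.15],[0.02,-0.133,-0.15],[0.02,-0.133,-0.15],[0.02,-0.133,-0.15]], dr=[[0,0,0],[0,0,0],[0,0,0],[0,0,0],[0,0,0],[0,0,0],[0,0,0],[0,0,0]], jaw=[0.1,0.1,0.1,0.1,0.1,0.1,0.1,0.1])

```text
time: 6.02
tool_pos: [0.628, 0.0562, 0.1644]
tool_rot: [3.141, 0.607, 0.178]
contact_force: [-0.3, 0.2, -0.6]
opening: 0.0193
grip_force: 50.0
```

Run:
```python
from h import *
im={n:eyes.read_camera(n) for n in("top","scene")}
for n in im: np.save(f"pics/{n}1.npy",im[n])
b=lambda im,x,y,w,h,s:cv2.resize(im[y:y+h,x:x+w],(w*s,h*s),interpolation=cv2.INTER_CUBIC)[:,:,::-1]
cv2.imwrite("pics/c3.png",np.hstack([b(im["top"],264,162,66,70,6),b(im["scene"],310,140,66,70,6)]))
print(telemetry.observe())
```

```text
{'time': 6.1167, 'qpos': array([ 0.01440865,  1.01779707,  0.59692173, -0.11017158,  2.12483954,
        1.37806737]), 'qvel': array([-5.74542237e-03,  8.81008608e-03, -6.51278151e-03, -8.62577060e-05,
        2.71350752e-03, -8.94004999e-04]), 'joint_efforts': array([ 1.41631127e-01, -7.12195444e+01, -2.37079328e+01, -3.97891290e-01,
        2.65679620e+00, -1.40053054e-02]), 'tool_pos': array([0.62821141, 0.05571627, 0.16440462]), 'tool_rot': array([3.14087337, 0.60705428, 0.17779781]), 'contact_force': array([-0.3024559 ,  0.09761396, -1.1487171 ]), 'torque': array([ 0.13336476, -0.43558837,  0.01501297]), 'grip_force': 49.99856650829315, 'opening': 0.019493969144912946}
```

View pics/c3.png

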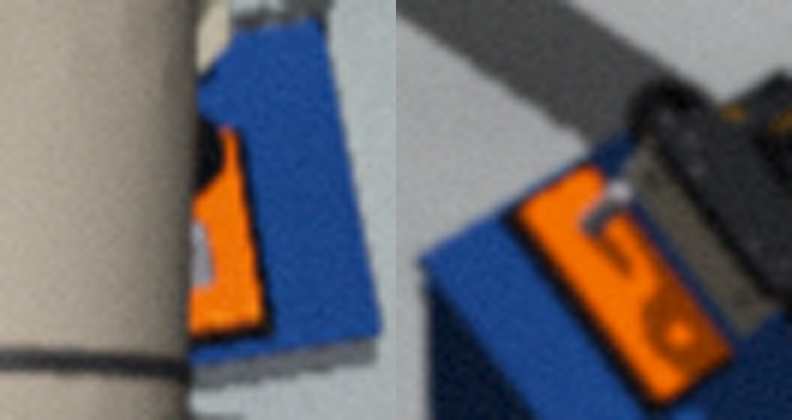

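The crop shows the peg tip at scene pixel (346.9,171.3) and the ring's far side at about (355,156), behind the finger. The ring's shadow lies on the pad, with its hole at about (357,195). The arm hides this area in the top view.

```bash
cat > p.py <<'E'
from h import *
from scipy.spatial.transform import Rotation as Ro
np.set_printoptions(precision=4,suppress=True)
def eye(s=None,tip=np.array([.5621,.0422,.1527])):
    s=s or telemetry.observe();p=s["tool_pos"];M=Ro.from_euler("xyz",s["tool_rot"]).as_matrix();h,y,n=M[:,0],M[:,1],-M[:,2]
    e=p-.0534*h-.003*n-y*(.0010);return e,h,y,n
e,h,y,n=eye();tip=np.array([.5621,.0422,.1527])
print("eye",e,"rel tip: down-slope,across,n",(e-tip)@np.c_[h,y,n])
a=np.linspace(0,2*np.pi,73)[:,None]
for z in(0,.01):
    c=proj("scene",e+z*n+.019*(np.cos(a)*h+np.sin(a)*y));print(z,"scene ring min/max",c.min(0),c.max(0),"hole",proj("scene",[e+z*n]))
S=np.load("pics/scene1.npy");g=S[140:185,335:375].max(2)
for r in range(8,45,2):print(140+r,g[r].tolist())
E
python3 p.py
```

```text
eye [0.5832 0.0486 0.1924] rel tip: down-slope,across,n [-0.0047 -0.0026  0.0451]
0 scene ring min/max [347.8027 153.9623] [361.9127 168.0055] hole [[354.902  160.9446]]
0.01 scene ring min/max [349.6461 151.9935] [363.8341 166.1164] hole [[356.7851 159.0151]]
148 [73, 70, 67, 72, 74, 73, 68, 70, 72, 69, 74, 71, 68, 74, 83, 100, 118, 139, 149, 162, 163, 166, 167, 166, 171, 168, 165, 168, 168, 167, 167, 166, 167, 169, 168, 167, 169, 167, 166, 165]
150 [71, 67, 72, 70, 72, 72, 71, 68, 73, 70, 68, 67, 71, 67, 68, 69, 69, 80, 94, 116, 139, 149, 160, 166, 166, 166, 168, 168, 166, 166, 166, 168, 166, 165, 163, 165, 161, 162, 154, 153]
152 [69, 70, 69, 69, 69, 70, 70, 70, 70, 67, 71, 74, 70, 71, 70, 70, 67, 66, 61, 60, 66, 87, 113, 135, 148, 158, 160, 164, 166, 169, 162, 168, 165, 166, 159, 147, 123, 102, 71, 69]
154 [68, 68, 69, 69, 66, 67, 67, 65, 69, 64, 70, 72, 66, 67, 66, 56, 40, 32, 29, 19, 27, 26, 32, 52, 71, 93, 123, 147, 160, 163, 162, 156, 147, 125, 103, 75, 44, 29, 27, 25]
156 [63, 68, 71, 74, 69, 69, 69, 72, 67, 69, 70, 70, 71, 57, 42, 31, 24, 22, 18, 17, 14, 12, 12, 19, 26, 34,
[... 1812 characters left out ...]
0, 197, 135, 89, 77, 122, 183, 223, 222, 192, 150, 109, 72, 64, 63, 67, 63, 73, 73, 74, 71, 73, 61, 42, 29, 22, 28, 41, 40, 42, 47, 38, 43, 42, 35, 41]
180 [202, 233, 240, 240, 241, 238, 223, 183, 152, 140, 154, 178, 210, 225, 209, 165, 120, 83, 59, 65, 66, 64, 69, 75, 73, 74, 74, 65, 55, 29, 19, 27, 36, 46, 52, 48, 43, 42, 38, 42]
182 [110, 174, 220, 237, 241, 241, 240, 236, 222, 192, 156, 142, 161, 195, 217, 217, 183, 144, 111, 69, 63, 62, 67, 69, 72, 77, 70, 73, 71, 62, 49, 33, 23, 26, 41, 43, 39, 41, 37, 41]
184 [38, 80, 140, 202, 233, 241, 241, 241, 239, 237, 223, 189, 159, 163, 206, 231, 226, 190, 144, 114, 83, 58, 65, 65, 66, 69, 69, 71, 73, 72, 65, 49, 34, 23, 23, 31, 38, 45, 43, 50]
```

Emit:
apply_moves(delta_pos=[[0.01,-0.002,-0.01],[-0.015,-0.007,-0.045],[-0.039,-0.011,-0.0785],[-0.039,-0.011,-0.0785],[-0.039,-0.011,-0.0785],[-0.039,-0.011,-0.0785]], dr=[[0,0.008,0],[0,0.008,0],[0,0.008,0],[0,0.008,0],[0,0.008,0],[0,0.008,0]], jaw=[0.1,0.1,0.1,0.1,0.1,0.1], force=60)

```text
time: 6.62
tool_pos: [0.6132, 0.0506, 0.1323]
tool_rot: [-3.141, 0.613, 0.178]
contact_force: [-0.4, -0.1, -0.2]
opening: 0.0197
grip_force: 60.0
```

```bash
sed -i 's/-y\*(.0010)//;/^S=/,$d' p.py
python3 - <<'E'
from h import *
exec(open("p.py").read())
im=eyes.read_camera("scene")
b=lambda im,x,y,w,h,s:cv2.resize(im[y:y+h,x:x+w],(w*s,h*s),interpolation=cv2.INTER_CUBIC)[:,:,::-1]
cv2.imwrite("pics/c4.png",b(im,320,145,60,55,10))
print(telemetry.observe()["contact_force"],telemetry.observe()["tool_rot"])
E
```

```text
eye [0.5685 0.0426 0.1606] rel tip: down-slope,across,n [0.0007 0.0007 0.0101]
0 scene ring min/max [341.9369 162.8878] [355.7847 176.753 ] hole [[348.9033 169.7817]]
0.01 scene ring min/max [343.7067 161.0452] [357.6304 174.9881] hole [[350.7116 167.978 ]]
[ 0.3557  0.2684 -0.7256] [-3.1413  0.6121  0.1776]
```

View pics/c4.png

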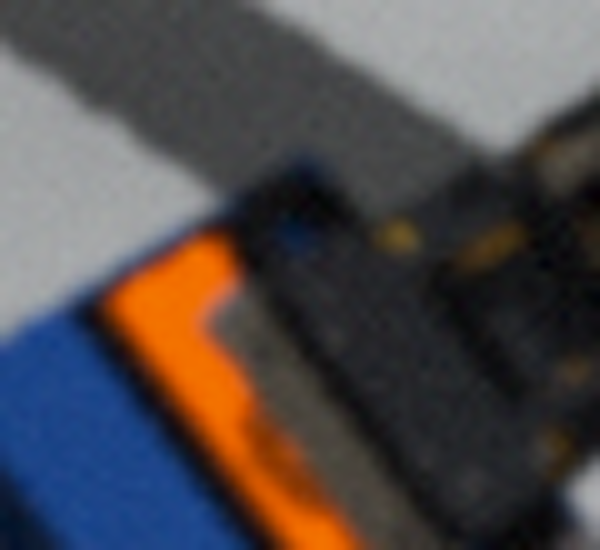

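The eye hole shows at scene (349.3,167.7). The tip's axis should put it at about (349.4,168.8), so the two agree within about a pixel and I can lower slowly while watching the force.

Emit:
apply_moves(delta_pos=[[-0.006,-0.001,-0.0082],[-0.011,-0.002,-0.0164],[-0.0155,-0.003,-0.0225],[-0.0155,-0.003,-0.0225],[-0.0155,-0.003,-0.0225]], dr=[[0,0,0],[0,0,0],[0,0,0],[0,0,0],[0,0,0]], jaw=[0.1,0.1,0.1,0.1,0.1])

```text
time: 7.08
tool_pos: [0.6059, 0.0494, 0.1223]
tool_rot: [-3.141, 0.615, 0.178]
contact_force: [-0.1, -1.5, -0.0]
opening: 0.0192
grip_force: 60.0
```

Emit:
apply_moves(delta_pos=[[-0.002,0,-0.002],[-0.003,-0.0005,-0.004],[-0.0042,-0.0008,-0.006],[-0.0042,-0.0008,-0.006]], dr=[[0,0,0],[0,0,0],[0,0,0],[0,0,0]], jaw=[0.1,0.1,0.1,0.1])

```text
time: 7.42
tool_pos: [0.6043, 0.0491, 0.12]
tool_rot: [-3.141, 0.615, 0.178]
contact_force: [0.2, -0.0, -0.8]
opening: 0.0193
grip_force: 60.0
```

Emit:
apply_moves(delta_pos=[[-0.002,0,-0.002],[-0.003,-0.0005,-0.004],[-0.0042,-0.0008,-0.006],[-0.0042,-0.0008,-0.006]], dr=[[0,0,0],[0,0,0],[0,0,0],[0,0,0]], jaw=[0.1,0.1,0.1,0.1])

```text
time: 7.75
tool_pos: [0.6025, 0.0493, 0.1174]
tool_rot: [-3.14, 0.615, 0.179]
contact_force: [0.1, 2.2, 0.0]
opening: 0.0195
grip_force: 60.0
```

```bash
python3 p.py;python3 - <<'E'
from h import *
im=eyes.read_camera("scene")
b=lambda im,x,y,w,h,s:cv2.resize(im[y:y+h,x:x+w],(w*s,h*s),interpolation=cv2.INTER_CUBIC)[:,:,::-1]
cv2.imwrite("pics/c5.png",b(im,325,150,45,45,12))
print(telemetry.observe()["contact_force"])
E
```

```text
eye [0.5579 0.0412 0.1457] rel tip: down-slope,across,n [ 0.0005  0.0002 -0.0082]
0 scene ring min/max [338.8601 166.0362] [352.5607 179.7709] hole [[345.7519 172.8649]]
0.01 scene ring min/max [340.5879 164.2475] [354.3631 178.0591] hole [[347.5176 171.1147]]
[ 0.28867814  3.5395904  -1.20692107]
```

View pics/c5.png

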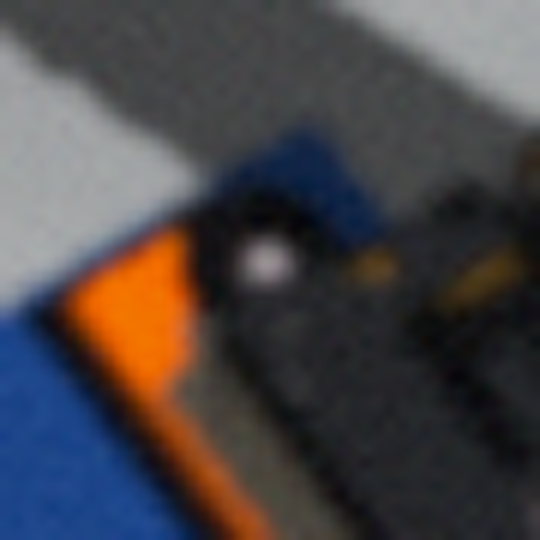

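The peg tip shows inside the ring at crop (265,258), so the eye is threaded. A small sideways force of +3.5 N in y calls for a slight shift to +y.

Emit:
apply_moves(delta_pos=[[0,0.004,0],[-0.003,0.0035,-0.004],[-0.006,0.003,-0.008],[-0.009,0.0022,-0.013],[-0.013,0.0015,-0.018],[-0.017,0.001,-0.0246],[-0.017,0.001,-0.0246],[-0.017,0.001,-0.0246]], dr=[[0,0,0],[0,0,0],[0,0,0],[0,0,0],[0,0,0],[0,0,0],[0,0,0],[0,0,0]], jaw=[0.1,0.1,0.1,0.1,0.1,0.1,0.1,0.1])

```text
time: 8.47
tool_pos: [0.5957, 0.0491, 0.1076]
tool_rot: [-3.141, 0.615, 0.178]
contact_force: [-0.3, -0.5, -1.0]
opening: 0.0193
grip_force: 60.0
```

Emit:
apply_moves(delta_pos=[[-0.002,0,-0.0025],[-0.003,-0.0005,-0.005],[-0.0056,-0.001,-0.0082],[-0.0056,-0.001,-0.0082]], dr=[[0,0,0],[0,0,0],[0,0,0],[0,0,0]], jaw=[0.1,0.1,0.1,0.1])

```text
time: 8.8
tool_pos: [0.5934, 0.0487, 0.1042]
tool_rot: [-3.141, 0.615, 0.178]
contact_force: [-0.1, -0.2, -1.1]
opening: 0.0196
grip_force: 60.0
```

Emit:
apply_moves(delta_pos=[[-0.0014,0,-0.002],[-0.0028,-0.0005,-0.0041],[-0.0028,-0.0005,-0.0041]], dr=[[0,0,0],[0,0,0],[0,0,0]], jaw=[0.1,0.1,0.1])

```text
time: 9.05
tool_pos: [0.5924, 0.0486, 0.1027]
tool_rot: [-3.141, 0.615, 0.178]
contact_force: [0.1, -0.3, 0.1]
opening: 0.0195
grip_force: 60.0
```

Emit:
apply_moves(delta_pos=[[-0.0014,0,-0.002],[-0.0028,-0.0005,-0.0041],[-0.0028,-0.0005,-0.0041]], dr=[[0,0,0],[0,0,0],[0,0,0]], jaw=[0.1,0.1,0.1])

```text
time: 9.3
tool_pos: [0.5912, 0.0483, 0.1011]
tool_rot: [-3.141, 0.615, 0.178]
contact_force: [-0.5, -0.2, -1.0]
opening: 0.0193
grip_force: 60.0
```

Emit:
apply_moves(delta_pos=[[-0.0014,0,-0.002],[-0.0028,-0.0005,-0.0041],[-0.0028,-0.0005,-0.0041]], dr=[[0,0,0],[0,0,0],[0,0,0]], jaw=[0.1,0.1,0.1])

```text
time: 9.55
tool_pos: [0.5901, 0.0482, 0.0994]
tool_rot: [-3.141, 0.615, 0.178]
contact_force: [-0.5, 0.1, -1.2]
opening: 0.0195
grip_force: 60.0
```

Emit:
apply_moves(delta_pos=[[-0.0014,0,-0.002],[-0.0028,-0.0005,-0.0041],[-0.0028,-0.0005,-0.0041]], dr=[[0,0,0],[0,0,0],[0,0,0]], jaw=[0.1,0.1,0.1])

```text
time: 9.8
tool_pos: [0.589, 0.048, 0.0978]
tool_rot: [-3.141, 0.615, 0.178]
contact_force: [-0.3, -0.5, -1.8]
opening: 0.0199
grip_force: 60.0
```

Emit:
apply_moves(delta_pos=[[-0.0014,0,-0.002],[-0.0028,-0.0005,-0.0041],[-0.0028,-0.0005,-0.0041]], dr=[[0,0,0],[0,0,0],[0,0,0]], jaw=[0.1,0.1,0.1])

```text
time: 10.05
tool_pos: [0.5879, 0.0478, 0.0961]
tool_rot: [-3.141, 0.615, 0.178]
contact_force: [-0.1, -0.0, -0.7]
opening: 0.0192
grip_force: 60.0
```

Emit:
apply_moves(delta_pos=[[-0.0014,0,-0.002],[-0.0028,-0.0005,-0.0041],[-0.0028,-0.0005,-0.0041]], dr=[[0,0,0],[0,0,0],[0,0,0]], jaw=[0.1,0.1,0.1])

```text
time: 10.3
tool_pos: [0.5871, 0.0476, 0.095]
tool_rot: [-3.141, 0.614, 0.178]
contact_force: [0.4, -0.4, 1.0]
opening: 0.0193
grip_force: 60.0
```

Emit:
apply_moves(delta_pos=[[-0.0014,-0.0002,-0.002],[-0.0014,-0.0002,-0.002],[-0.0014,-0.0002,-0.002]], dr=[[0,0,0],[0,0,0],[0,0,0]], jaw=[0.1,0.1,0.1])

```text
time: 10.55
tool_pos: [0.5866, 0.0476, 0.0941]
tool_rot: [-3.141, 0.614, 0.178]
contact_force: [2.5, 1.2, 1.9]
opening: 0.0193
grip_force: 60.0
```

Emit:
apply_moves(delta_pos=[[-0.0014,-0.0002,-0.002],[-0.0014,-0.0002,-0.002],[-0.0014,-0.0002,-0.002]], dr=[[0,0,0],[0,0,0],[0,0,0]], jaw=[0.1,0.1,0.1])

```text
time: 10.8
tool_pos: [0.5858, 0.0474, 0.093]
tool_rot: [-3.141, 0.614, 0.178]
contact_force: [1.4, 1.8, 1.6]
opening: 0.0194
grip_force: 60.0
```

Emit:
apply_moves(delta_pos=[[-0.0014,-0.0002,-0.002],[-0.0014,-0.0002,-0.002],[-0.0014,-0.0002,-0.002]], dr=[[0,0,0],[0,0,0],[0,0,0]], jaw=[0.1,0.1,0.1])

```text
time: 11.05
tool_pos: [0.5852, 0.0473, 0.0922]
tool_rot: [-3.141, 0.615, 0.178]
contact_force: [2.8, 0.5, 1.7]
opening: 0.0195
grip_force: 60.0
```

Emit:
apply_moves(delta_pos=[[-0.0014,-0.0002,-0.002],[-0.0014,-0.0002,-0.002],[-0.0014,-0.0002,-0.002]], dr=[[0,0,0],[0,0,0],[0,0,0]], jaw=[0.1,0.1,0.1])

```text
time: 11.3
tool_pos: [0.5847, 0.0472, 0.0913]
tool_rot: [-3.141, 0.615, 0.178]
contact_force: [1.5, 0.8, 1.4]
opening: 0.0196
grip_force: 60.0
```

Emit:
apply_moves(delta_pos=[[-0.0014,-0.0002,-0.002],[-0.0014,-0.0002,-0.002],[-0.0014,-0.0002,-0.002]], dr=[[0,0,0],[0,0,0],[0,0,0]], jaw=[0.1,0.1,0.1])

```text
time: 11.55
tool_pos: [0.5846, 0.0472, 0.0912]
tool_rot: [-3.141, 0.613, 0.178]
contact_force: [5.0, 1.3, 5.2]
opening: 0.0197
grip_force: 60.0
```

Emit:
apply_moves(delta_pos=[[-0.0007,-0.0001,-0.001],[-0.0007,-0.0001,-0.001],[-0.0007,-0.0001,-0.001]], dr=[[0,0,0],[0,0,0],[0,0,0]], jaw=[0.1,0.1,0.1])

```text
time: 11.8
tool_pos: [0.5845, 0.0472, 0.091]
tool_rot: [-3.141, 0.612, 0.178]
contact_force: [6.0, 1.4, 6.8]
opening: 0.0189
grip_force: 60.0
```

Emit:
apply_moves(delta_pos=[[-0.0007,-0.0001,-0.001],[-0.0014,-0.0002,-0.002],[-0.0014,-0.0002,-0.002],[-0.0014,-0.0002,-0.002]], dr=[[0,0,0],[0,0,0],[0,0,0],[0,0,0]], jaw=[0.1,0.1,0.1,0.1])

```text
time: 12.13
tool_pos: [0.5845, 0.0472, 0.0909]
tool_rot: [-3.142, 0.611, 0.178]
contact_force: [7.7, 1.3, 10.5]
opening: 0.0192
grip_force: 60.0
```

Emit:
apply_moves(delta_pos=[[-0.0008,-0.0001,-0.0011],[-0.0008,-0.0001,-0.0011],[-0.0008,-0.0001,-0.0011],[-0.0008,-0.0001,-0.0011],[-0.0008,-0.0001,-0.0011],[-0.0008,-0.0001,-0.0011],[-0.0008,-0.0001,-0.0011]], dr=[[0,0,0],[0,0,0],[0,0,0],[0,0,0],[0,0,0],[0,0,0],[0,0,0]], jaw=[0.1,0.1,0.1,0.1,0.1,0.1,0.1])

```text
time: 12.72
tool_pos: [0.5845, 0.0471, 0.0908]
tool_rot: [3.141, 0.61, 0.177]
contact_force: [8.3, 1.0, 10.3]
opening: 0.0198
grip_force: 60.0
```

Emit:
apply_moves(delta_pos=[[-0.0008,-0.0001,-0.0011],[-0.0008,-0.0001,-0.0011],[-0.0008,-0.0001,-0.0011],[-0.0008,-0.0001,-0.0011],[-0.0008,-0.0001,-0.0011],[-0.0008,-0.0001,-0.0011]], dr=[[0,0,0],[0,0,0],[0,0,0],[0,0,0],[0,0,0],[0,0,0]], jaw=[0.1,0.1,0.1,0.1,0.1,0.1])

```text
time: 13.22
tool_pos: [0.5845, 0.0471, 0.0908]
tool_rot: [3.141, 0.609, 0.177]
contact_force: [10.6, 3.1, 11.8]
opening: 0.0192
grip_force: 60.0
```

Emit:
apply_moves(delta_pos=[[0.002,0.0003,0.0028],[0.004,0.0007,0.0056],[0.0046,0.0008,0.0066],[0.0046,0.0008,0.0066]], dr=[[0,0,0],[0,0,0],[0,0,0],[0,0,0]], jaw=[0.1,0.1,0.1,0.1])

```text
time: 13.55
tool_pos: [0.5846, 0.0472, 0.0912]
tool_rot: [-3.141, 0.615, 0.178]
contact_force: [3.6, 0.4, 4.0]
opening: 0.0192
grip_force: 60.0
```

Emit:
apply_moves(delta_pos=[[0.0014,0.0002,0.002],[0.0014,0.0002,0.002],[0.0014,0.0002,0.002],[0.0014,0.0002,0.002],[0.0014,0.0002,0.002],[0.0014,0.0002,0.002]], dr=[[0,0,0],[0,0,0],[0,0,0],[0,0,0],[0,0,0],[0,0,0]], jaw=[0.1,0.1,0.25,0.35,0.5,0.5], force=20)

```text
time: 14.05
tool_pos: [0.5847, 0.0474, 0.0918]
tool_rot: [-3.14, 0.616, 0.178]
contact_force: [0.5, 0.7, 0.2]
opening: 0.0385
grip_force: 0.0
```

Emit:
apply_moves(delta_pos=[[0.01,0.002,0.0145],[0.03,0.005,0.044],[0.06,0.011,0.088],[0.1,0.018,0.145],[0.14,0.025,0.203],[0.14,0.025,0.203],[0.14,0.025,0.203]], dr=[[0,0,0],[0,0,0],[0,0,0],[0,0,0],[0,0,0],[0,0,0],[0,0,0]], jaw=[0.5,0.5,0.5,0.5,0.5,0.5,0.5])

```text
time: 14.63
tool_pos: [0.6422, 0.0575, 0.1742]
tool_rot: [-3.142, 0.611, 0.178]
contact_force: [0.7, 0.0, -0.9]
opening: 0.0458
grip_force: 0.0
```

Emit:
apply_moves(delta_pos=[[0,0.1,0],[0,0.2,0],[0,0.3,0],[0,0.4,0],[0,0.5,0],[0,0.5,0]], dr=[[0,0,0],[0,0,0],[0,0,0],[0,0,0],[0,0,0],[0,0,0]], jaw=[0.5,0.5,0.5,0.5,0.5,0.5])

```text
time: 15.13
tool_pos: [0.6302, 0.2627, 0.1662]
tool_rot: [-3.139, 0.626, 0.188]
contact_force: [-1.7, 0.9, -1.6]
opening: 0.0463
grip_force: 0.0
```

Run:
```python
from h import *
im={n:eyes.read_camera(n) for n in("top","scene")}
b=lambda im,x,y,w,h,s:cv2.resize(im[y:y+h,x:x+w],(w*s,h*s),interpolation=cv2.INTER_CUBIC)[:,:,::-1]
cv2.imwrite("pics/c6.png",np.hstack([b(im["top"],264,162,66,70,6),b(im["scene"],310,150,66,70,6)]))
print(telemetry.observe()["tool_pos"])
```

```text
[0.63375408 0.25728832 0.16888279]
```

View pics/c6.png

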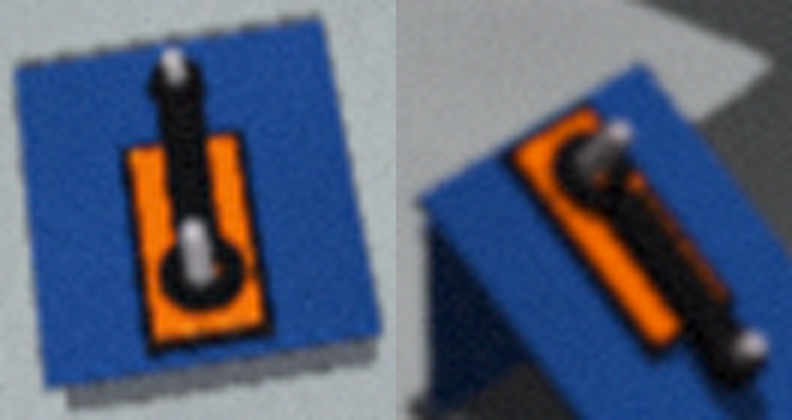

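The crop shows the puller flat on the pad, with the peg through its eye (top crop (200,250)) and the handle pointing down the slope. The pad travelled about 5.7 mm from first contact to the hard stop, and I pressed with about 16 N.

```bash
python3 -c "
from cell import job
print(job.hand_in())"
```

```text
the job is handed in; nothing more can be done
None
```

The puller is hanging by its eye on the peg with its handle down the slope. I pressed the seat pad to its hard stop at about 16 N, then released the puller and handed the job in; no verdict came back.

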